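# Nest the studio pick pots in their case and shut it

## Task

Pack up after the session: stand the blue pot upright in the open wooden case, then nest the white pot fully home in the blue one and then the red pot fully home in the white one, setting each pot down rather than dropping it. When all three are stacked and let go, close the case's lid completely, and do not push the mug, the preamp box or the glass slide about.

Things in the scene. Friction and masses are not known exactly. Their poses are not given: they have to be found in the camera images.
- pot_blue: Blue plastic stacking pot, round, open at the top, 55 mm tall, 50 to 100 g, upright on the desk at the start. Origin: centre of its underside; z up. Outside: a cone from 34 mm diameter at the foot to 50 mm at 33 mm height, then a flat shoulder out to a straight collar, 60 mm outer and 55 mm inner diameter, from 33 mm up to the rim. Wall 2.5 mm, floor 4 mm.
- pot_white: White pot, same shape, size and origin as the blue one. Nested, an upper pot's shoulder rests on the lower pot's rim: its origin is 22 mm above the lower pot's, cone inside, 22 mm collar in the open. Three nested are 99 mm tall.
- pot_red: Red pot, same shape, size and origin as the blue one. Any pot's collar can be gripped from above across the outside (60 mm); keep the fingertips within the collar, at most 22 mm below the rim, or they will strike the pot below when nesting.
- case: Dark wooden case, fixed to the desk, 160 x 160 mm, 112 mm high, open at the top; walls and floor 6 mm, so 148 x 148 mm inside. Origin: centre of its underside, at desk height; x points to the hinge side (away from the robot, yaw within 0.3 rad), z up. Inner floor at 6 mm height.
- lid (a joint): Angle of the case's lid in rad: 0 = shut, lying flat on the case; about 1.6 to 1.95 at the start = standing open at the far side; 2.0 = stop. Stiff hinge: the lid stays at any angle it is left at and needs about 0.3 N m at most to move.
- lid_hinge (a point): Hinge line of the lid: middle of the far (+x) top edge of the case, at 112 mm height. The lid is a pale wooden board, 160 mm from hinge to free edge, 160 mm wide, 8 mm thick, 150 g; its inner face passes through this point. The frame turns with the lid: -x runs to the free edge, +z out of the outer face, y along the hinge.
- lid_handle (a point): Outer end of the black knob on the lid: 130 mm from the hinge line, mid-width, 35 mm off the outer face. There is free flat board on either side of the knob where the lid can be pushed shut from outside with the fingertips.
- mug: Bystander: brown terracotta mug with a handle, 80 mm across, 90 mm tall, standing on the desk. Origin: centre of its underside; handle at +y.
- preamp: Bystander: dark metal preamp box, 90 x 120 mm, 46 mm tall. Origin: centre of its underside.
- slide: Bystander: green glass guitar slide, a tube 29 mm across and 60 mm tall, standing on end. Origin: centre of its underside.
Not all that is in view belongs to the job. Of the things that look like the pot_white, the larger one is meant. There is more than one size of the case; the job needs the middle-sized.

How it is judged:
By the outcome, as a careful person would: the job done as asked, in the order asked, and still so for the second after the job is handed in, with the robot touching nothing.
It also fails if it takes over 72 s, if anything falls off the work surface, if the arm or the gripper's body presses on something with over 40 N, if the wrist force passes 120 N, or if a joint passes its speed limit or range.

## Robot

A 6-joint arm with a two-finger parallel gripper is mounted at the origin on the work surface. World frame = base frame: x ahead of the robot, y to its left, z up, the work surface at z = 0. Lengths are in m, angles in degrees, forces in N, time in s.
With the tool pointing down it reaches from about 0.3 to 0.85 m from the base axis. Payload 5.4 kg.
Tool frame: the origin (TCP) lies on the centre line of the jaws, within the pads' length; the fingertips stand 11 mm ahead of it and the grasp point (between the pads) lies 8 mm behind it; z points along the fingers, y is the line along which they close (so a half turn about z gives the same grasp; the last joint's range is limited). The gripper opens to 85 mm and grips with 20 to 120 N. Pads are 22 mm wide; open, the fingers measure 114 mm over their backs; the gripper's body (76 mm by 85 mm) begins 54 mm behind the grasp point. The pads swing forward as they close: fully open they stand 13 mm farther back than shut.
Start: joints at [-88.929, 9.076, 91.501, -0, 79.423, -12.038], TCP at [0.13, -0.56, 0.242] pointing down, gripper open.
Joint ranges: [-166.64, 166.64], [-54.1, 131.32], [10.49, 154.53], [-73.88, 253.88], [9.74, 151.15], [-171.62, 171.62]. Speed limits (degrees/s): [147.25, 147.25, 180, 180, 180, 180].

## Interface

Orientations are given as a 3x3 rotation matrix whose columns are the frame's x, y, z axes.
In Python, from workcell import robot, optics gives the robot as it stands.
- The arm moves only by the shell command python3 -m handwheel 'ROWS' [OPENING] [FORCE]. ROWS is a JSON object of lists of equal length, an entry for each row: "travel": the shift along the tool's x, y, z each as a share of 30 cm, from -1 to 1, a list of three; "spin": the turn about the tool's z as a share of 0.1 rad, from -1 to 1. In form: {"travel": [[x, y, z], ...], "spin": [spin, ...]}. A call has exactly 10 rows; each row shifts and turns the commanded pose from where the row before left it, along the tool's axes as they then stand; what a row does not reach is not made up. A row lasts 1/10 s, in which the tool goes at most 50 mm and 8.59 degrees, less where a joint would pass 70% of its speed; a pose out of reach is approached as far as the arm can. A call with a number of a shift or a turn outside -1 to 1 is refused whole. A call with a gripper value outside its range is refused whole. OPENING is the opening, from -1 (shut) to 1 (fully open), set as the call begins (- or left out, the last holds). The fingers move at their own pace and stop on an object; FORCE is the grip in N (left out, the last holds). Time passes only in rows, so rows that do not move let the fingers close, or fill a call up. It gives the time, the measured TCP pose, the force, the opening and the grip force at its end, in the units of the state.
- robot.get_obs(): the state, without advancing time (a new reading comes with each control period).
- optics.camera(name): name is "scene" or "top" or "wrist"; returns a dict with "pixels" (400x640x3 uint8, red, green, blue), "depth" (400x640 float32, m along the optical axis (not along the pixel's ray), 0 where there is no reading), "K" (3x3 intrinsics, pixels), "eye" and "attitude" of the camera in the world. Camera axes: x right, y up, looking along -z (the intrinsics and any distortion apply to the point x, -y, -z); pixel columns grow to the right and rows downward; lengths in m; the calibration is good to about 2 mm. The wrist camera is an equidistant fisheye: a pixel r from the principal point sees the ray r / f radians off the axis. A picture is of the moment at which its call begins.
- robot.sign_off(): hands the job in; it is judged then, once.
The state is a dict: "clock": time; "joints": joint angles; "dq": joint speeds; "tau": joint torques, N m; "position": TCP position; "orientation": TCP orientation; "contact_force": force on the tool from outside, world axes, zero at the start; "ft_torque": the same for the moment, N m; "grip_width": finger opening in m; "finger_force": force on a finger pad.
Only numpy, scipy, OpenCV 4.12 (cv2) and the standard library are available. Lean on these libraries where they do the work, as an engineer would, in place of code of your own. Each camera call takes 0.05 s, during which the arm holds its last target. There are 200 camera calls.

## Working session

There is one attempt and no reset: what is moved stays moved. The work goes in short steps, Python scripts to look and compute and a shell command to move; the robot and the scene stay as the last step left them, time stands still between calls to the robot, and variables do not carry over. Pictures are saved under pics/ and viewed, at most 10 in all, crops included, and the job is handed in when it is done.

```bash
ls; mkdir -p pics; cat > h.py <<'E'
import numpy as np, cv2
from workcell import robot, optics
def snap(n,f):
    c=optics.camera(n); cv2.imwrite(f'pics/{f}.png',c['pixels'][:,:,::-1]); np.savez(f'pics/{f}.npz',**{k:np.array(v) for k,v in c.items()}); return c
def load(f): return dict(np.load(f'pics/{f}.npz'))
def ray(c,u,v):
    K=c['K']; x=(u-K[0,2])/K[0,0]; y=(v-K[1,2])/K[1,1]
    return c['attitude']@np.array([x,-y,-1.])
def pt(c,u,v):   # by depth
    d=c['depth'][int(round(v)),int(round(u))]; return c['eye']+d*ray(c,u,v)
def atz(c,u,v,z):
    r=ray(c,u,v); return c['eye']+r*(z-c['eye'][2])/r[2]
def cloud(c):
    v,u=np.mgrid[0:400,0:640]; K=c['K']; d=c['depth']
    p=np.stack([(u-K[0,2])/K[0,0]*d,-(v-K[1,2])/K[1,1]*d,-d],-1)
    return p@c['attitude'].T+c['eye'], d>0
E
python3 - <<'E'
from h import *
for n in('scene','top'):
    c=snap(n,n+'0'); print(n,c['K'].tolist(),c['eye'],c['attitude'].tolist(),[k for k in c])
print(robot.get_obs())
E
```

```text
pics
scene [[368.1188871635295, 0.0, 324.1200289318673], [0.0, 368.1188871635295, 203.7582428566203], [0.0, 0.0, 1.0]] [0.98655425 0.67106388 0.62635413] [[-0.8100272104790758, -0.29879450460563817, 0.504556996087616], [0.5859439794922877, -0.44607097727509337, 0.6765281488080039], [0.02292533926093131, 0.8436483433577728, 0.5364064704768733]] ['pixels', 'depth', 'K', 'eye', 'attitude']
top [[475.26970790696555, 0.0, 317.92713445452443], [0.0, 475.26970790696555, 196.73906857512523], [0.0, 0.0, 1.0]] [0.29776519 0.04136221 1.52234087] [[0.0297532943990018, 0.9867552872729916, -0.1594639285581626], [-0.9992112999817961, 0.033559157752524, 0.021226420320688725], [0.02629675761563907, 0.1587066034219675, 0.9869755288603498]] ['pixels', 'depth', 'K', 'eye', 'attitude']
{'clock': 0.1, 'joints': array([-8.89291447e+01,  9.10826182e+00,  9.15652295e+01, -1.88608359e-03,
        7.94226554e+01, -1.20375087e+01]), 'dq': array([-0.04650247, -0.04996694, -0.17441346,  0.03558564, -0.02576378,
        0.01781967]), 'tau': array([-7.79689217e-04, -3.96988678e+01, -3.32339072e+01, -2.30319856e-04,
        4.16208248e-03,  6.03616826e-06]), 'position': array([ 0.13036946, -0.55948942,  0.24142059]), 'orientation': array([[ 9.73941504e-01,  2.26799343e-01, -6.37146766e-05],
       [ 2.26799129e-01, -9.73940112e-01,  1.67717692e-03],
       [ 3.18328344e-04, -1.64792264e-03, -9.99998592e-01]]), 'contact_force': array([ 0.91851863, -0.560256  ,  0.48676093]), 'ft_torque': array([-0.02060601, -0.00284854,  0.03235338]), 'finger_force': 0.0, 'grip_width': 0.08551606523446789}
```

View pics/top0.png

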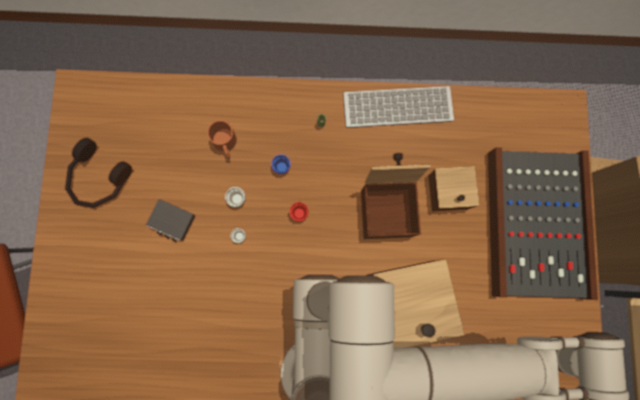

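View pics/scene0.png

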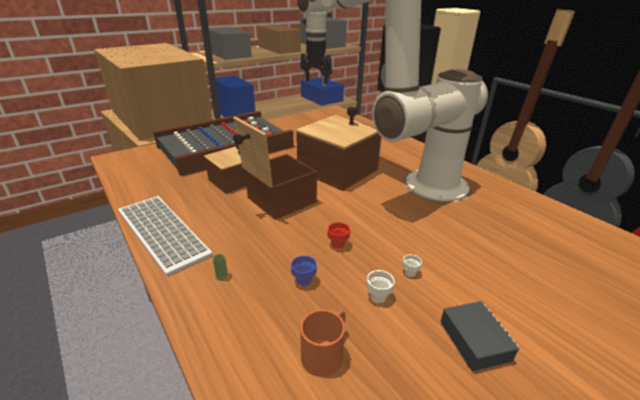

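The top view shows blue at (281,165), the larger white pot at (235,198), red at (298,212), a small white decoy at (238,236), and the open middle-sized case at (390,210). The other two cases are shut. The scene view agrees: white (380,287), blue (304,271), red (339,235), case (283,185). Next I'll measure from both views.

```bash
python3 - <<'E'
from h import *
from scipy.optimize import least_squares
T=load('top0');S=load('scene0')
for n,a,b in [('blue',(281,165),(304,271)),('white',(235,198),(380,287)),('red',(298,212),(339,235))]:
    g=atz(T,*a,.05)
    for nm,c in(('top',T),('scene',S)):
        P,ok=cloud(c); d=np.hypot(P[...,0]-g[0],P[...,1]-g[1]); m=ok&(d<.05)&(P[...,2]>.01)
        q=P[m]; zt=np.percentile(q[:,2],97); r=q[(q[:,2]>zt-.015)]
        o=q[q[:,2]>.036]
        # outer circle fit: points of band
        h=cv2.convexHull((o[:,:2]*1e4).astype(np.float32))
        (cx,cy),rr=cv2.minEnclosingCircle(h); print(n,nm,'z',zt.round(4),'c',cx/1e4,cy/1e4,'r',rr/1e4,len(r))
P,ok=cloud(T)
# case: points near
g=atz(T,390,212,.11);print('g',g)
for nm,c in(('top',T),('scene',S)):
    P,ok=cloud(c); m=ok&(abs(P[...,0]-g[0])<.16)&(abs(P[...,1]-g[1])<.13)
    q=P[m]; hh=np.histogram(q[:,2],bins=np.arange(-.01,.32,.01)); print(nm,hh[0])
    r=q[(q[:,2]>.104)&(q[:,2]<.119)]
    rect=cv2.minAreaRect((r[:,:2]).astype(np.float32)*1000); print('rim',r[:,2].mean(),np.median(r[:,2]),rect)
    l=q[q[:,2]>.135]; 
    if len(l)>5:
        cc=l.mean(0);u,s,v=np.linalg.svd(l-cc);print('lid',cc,v[2],s,l.min(0),l.max(0))
E
python3 - <<'E'
import cv2
a=cv2.imread('pics/top0.png')[140:270,200:500]
cv2.imwrite('pics/c1.png',cv2.resize(a,None,fx=2.66,fy=2.66,interpolation=cv2.INTER_CUBIC)[:, :800])
E
```

```text
blue top z 0.0572 c 0.63919365234375 0.1325634765625 r 0.03060498046875 76
blue scene z 0.0567 c 0.63840771484375 0.1327758056640625 r 0.031130487060546875 279
white top z 0.0562 c 0.52931474609375 0.2702458984375 r 0.03071646423339844 81
white scene z 0.0573 c 0.528063330078125 0.270635302734375 r 0.03107231750488281 307
red top z 0.0572 c 0.488905322265625 0.06997489013671875 r 0.030073150634765625 59
red scene z 0.057 c 0.488828076171875 0.06979584350585938 r 0.031571450805664064 223
g [ 0.48685866 -0.20710672  0.11      ]
top [2584 3005  192   86   94   79  106   83  100   99  108  276  247   45
   49   42   98   96   41   49   57   46   52   60   59  114   92  124
   92    0    0    0]
rim 0.11025464807973395 0.11003451185827517 ((454.4779968261719, -215.82620239257812), (259.28228759765625, 161.08004760742188), 4.233512878417969)
lid [ 0.56304622 -0.21429339  0.21484166] [-0.46245877  0.39310951  0.79473064] [2.82518282 1.35958422 1.15391729] [ 0.32694962 -0.33705771  0.13570415] [ 0.63577559 -0.12548323  0.27732689]
scene [ 202 2184  201  234  257  281  305  335  316  351  376  339  262  130
  126  131  139  122   95   90   84   83   78   78  110  167  129  110
   90    0    0    0]
rim 0.11056128461213988 0.11091168053921113 ((456.78680419921875, -220.47300720214844), (276.4844055175781, 178.55349731445312), 12.285865783691406)
lid [ 0.56783941 -0.20239819  0.20636517] [-0.45325156  0.34331356  0.82261706] [3.35233286 1.68023769 1.43414447] [ 0.32688051 -0.3365045   0.13502685] [ 0.63605526 -0.12449234  0.27473856]
```

View pics/c1.png

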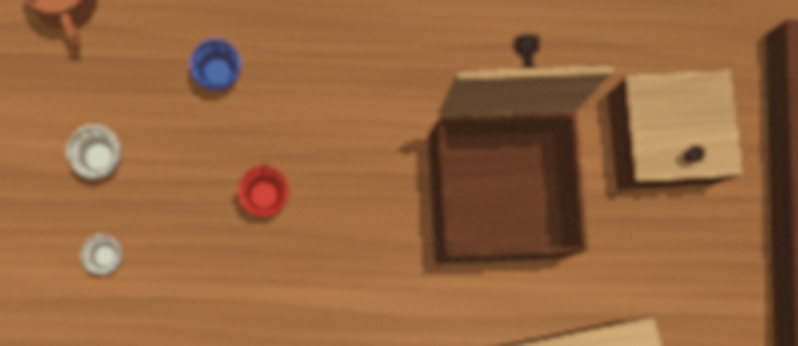

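Pots agree in both views (rim about 0.057). Crop: case corners near (364,238)/(420,234), far (363,187)/(417,183). Now I'll fit the case and lid properly.

```bash
python3 - <<'E'
from h import *
T=load('top0');S=load('scene0')
for uv in [(364.3,238.5),(419.9,234),(416.9,183),(363.5,187)]: print('corner@.112',atz(T,*uv,.112).round(4))
from scipy.optimize import least_squares
A=[]
for c in(T,S):
    P,ok=cloud(c);q=P[ok];A.append(q[(abs(q[:,0]-.485)<.13)&(abs(q[:,1]+.212)<.1)&(q[:,2]>.003)])
for nm,q in zip(('top','scene'),A):
    r=q[(q[:,2]>.1)&(q[:,2]<.12)]
    keep=(abs(r[:,0]-.485)<.095)&(abs(r[:,1]+.213)<.095); r=r[keep]
    # fit centre-line square half 77
    def f(p):
        c,s=np.cos(p[2]),np.sin(p[2]); x=r[:,0]-p[0];y=r[:,1]-p[1]
        X=c*x+s*y;Y=-s*x+c*y
        return np.maximum(abs(X),abs(Y))-.077
    o=least_squares(f,[.485,-.213,.05],loss='soft_l1',f_scale=.003);print(nm,'case',o.x,len(r),np.abs(o.fun).mean())
    l=q[(q[:,2]>.15)&(q[:,2]<.27)&(q[:,0]>.54)]
    for _ in range(4):
        cc=l.mean(0);v=np.linalg.svd(l-cc)[2][2]; l=l[abs((l-cc)@v)<.008]
    v=v*np.sign(-v[0]);print('lid plane',cc,v,'tilt back',np.arctan2(v[2],np.hypot(v[0],v[1])),'yaw',np.arctan2(-v[1],-v[0]),len(l), l.min(0),l.max(0))
print((load('top0')['eye']))
E
```

```text
corner@.112 [ 0.4047 -0.1305  0.112 ]
corner@.112 [ 0.4233 -0.2968  0.112 ]
corner@.112 [ 0.5781 -0.2883  0.112 ]
corner@.112 [ 0.5601 -0.1259  0.112 ]
top case [ 0.49724936 -0.2117752   0.06893357] 491 0.0017647357581399039
lid plane [ 0.58417532 -0.20378774  0.21788472] [-0.99457921 -0.07089081  0.07607024] tilt back 0.07614379899307633 yaw 0.07115684965819864 690 [ 0.57436247 -0.28560593  0.1502183 ] [ 0.59773833 -0.12548323  0.26997397]
scene case [ 0.4986608  -0.21048863  0.07314529] 480 0.001455806969651397
lid plane [ 0.58852445 -0.19105802  0.21164635] [-0.99460475 -0.08190761  0.06365948] tilt back 0.0637025534425921 yaw 0.08216650844201996 1089 [ 0.57384141 -0.28615382  0.15021482] [ 0.60017725 -0.12449234  0.26998378]
[0.29776519 0.04136221 1.52234087]
```

```bash
python3 -m handwheel '{"travel":[[0,0,0],[0,0,0],[0.103,-0.121,0],[0.103,-0.121,0],[0.103,-0.121,0],[0.103,-0.121,0],[0.103,-0.121,0],[0.103,-0.121,0],[0.103,-0.121,0],[0.103,-0.121,0]],"spin":[1,0.57,0,0,0,0,0,0,0,0]}' 1
python3 -m handwheel '{"travel":[[0.103,-0.121,0],[0.103,-0.121,0],[0.103,-0.121,0],[0.103,-0.121,0],[0.103,-0.121,0],[0.103,-0.121,0],[0.103,-0.121,0],[0.103,-0.121,0],[0.103,-0.121,0],[0.103,-0.121,0]],"spin":[0,0,0,0,0,0,0,0,0,0]}'
```

```text
clock: 1.1
position: [0.3567, -0.2507, 0.2421]
orientation: [[0.997, 0.071, 0.0], [0.071, -0.997, 0.0], [0.0, -0.0, -1.0]]
contact_force: [1.8, -0.5, 0.1]
grip_width: 0.0854
finger_force: 0.0
clock: 2.1
position: [0.6389, 0.1335, 0.2416]
orientation: [[0.997, 0.072, -0.001], [0.072, -0.997, -0.0], [-0.001, 0.0, -1.0]]
contact_force: [0.7, -0.6, 0.3]
grip_width: 0.0856
finger_force: 0.0
```

```bash
python3 -m handwheel '{"travel":[[0,0.003,0.13],[0,0,0.13],[0,0,0.13],[0,0,0.13],[0,0,0.07],[0,0,0.03],[0,0,0.03],[0,0,0],[0,0,0],[0,0,0]],"spin":[0,0,0,0,0,0,0,0,0,0]}' 1
python3 - <<'E'
from h import *
snap('wrist','w1'); c=snap('scene','s1')
a=c['pixels'][200:330,230:400,::-1]; b=cv2.resize(a,None,fx=3.5,fy=3.5,interpolation=cv2.INTER_CUBIC)
w=cv2.resize(cv2.imread('pics/w1.png'),(640,400))
cv2.imwrite('pics/s1c.png',b)
E
```

```text
clock: 3.1
position: [0.6395, 0.1307, 0.049]
orientation: [[0.997, 0.072, 0.003], [0.072, -0.997, 0.0], [0.003, 0.0, -1.0]]
contact_force: [-0.5, 0.2, 1.0]
grip_width: 0.0859
finger_force: 0.0
```

View pics/s1c.png

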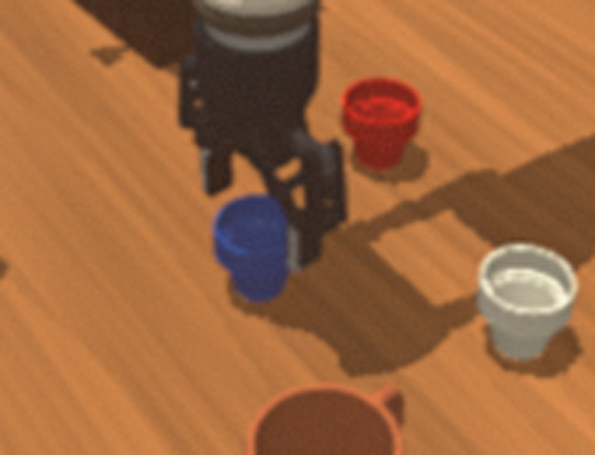

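```bash
python3 - <<'E'
from h import *
c=load('s1'); P,ok=cloud(c); I=c['pixels'].astype(int)
g=ok&(np.ptp(I,axis=2)<45)&(I.sum(2)<420)
d=np.abs(P[...,1]-.1305)
for lo,hi in((.035,.075),(-.075,-.03)):
    m=g&(abs(P[...,0]-.64)<.03)&(P[...,1]-.1307>lo)&(P[...,1]-.1307<hi)&(P[...,2]>.008)&(P[...,2]<.12)
    q=P[m]; print(len(q),np.sort(q[:,2])[:12].round(4), np.median(q,0))
print(robot.get_obs()['position'])
E
```

```text
254 [0.0509 0.0526 0.0537 0.0542 0.0568 0.0573 0.0584 0.0588 0.0593 0.0597
 0.0602 0.0606] [0.64248971 0.1855047  0.10292141]
184 [0.0563 0.0567 0.0577 0.0583 0.0595 0.0597 0.0597 0.0599 0.0607 0.0608
 0.0613 0.0616] [0.64652099 0.08713246 0.09019161]
[0.63918154 0.13074047 0.04856716]
```

```bash
python3 -m handwheel '{"travel":[[0,-0.006,0.008],[0,0,0.008],[0,0,0],[0,0,0],[0,0,0],[0,0,0],[0,0,0],[0,0,0],[0,0,0],[0,0,0]],"spin":[0,0,0,0,0,0,0,0,0,0]}' 1
python3 -m handwheel '{"travel":[[0,0,0],[0,0,0],[0,0,0],[0,0,0],[0,0,0],[0,0,0],[0,0,0],[0,0,0],[0,0,0],[0,0,0]],"spin":[0,0,0,0,0,0,0,0,0,0]}' -1 30
python3 - <<'E'
from h import *
c=snap('scene','s2'); P,ok=cloud(c); I=c['pixels'].astype(int); y0=robot.get_obs()['position'][1]
g=ok&(np.ptp(I,axis=2)<45)&(I.sum(2)<420)
for lo,hi in((.028,.07),(-.07,-.02)):
    m=g&(abs(P[...,0]-.64)<.03)&(P[...,1]-y0>lo)&(P[...,1]-y0<hi)&(P[...,2]>.008)&(P[...,2]<.12)
    q=P[m]; print(len(q),np.sort(q[:,2])[:12].round(4))
E
```

```text
clock: 4.2
position: [0.6382, 0.1325, 0.0425]
orientation: [[0.997, 0.072, 0.0], [0.072, -0.997, 0.0], [0.0, -0.0, -1.0]]
contact_force: [-0.4, -0.2, -0.6]
grip_width: 0.0857
finger_force: 0.0
clock: 5.2
position: [0.6386, 0.1325, 0.0429]
orientation: [[0.997, 0.072, 0.001], [0.072, -0.997, 0.0], [0.001, 0.0, -1.0]]
contact_force: [0.2, 0.1, 5.5]
grip_width: 0.0589
finger_force: 32.9
324 [0.0361 0.0368 0.0377 0.04   0.0402 0.0406 0.0409 0.0418 0.0425 0.0425
 0.0436 0.0437]
298 [0.02   0.0219 0.0255 0.0266 0.0278 0.029  0.0295 0.0313 0.0319 0.0331
 0.0338 0.0341]
```

```bash
python3 -m handwheel '{"travel":[[0,0,-0.06],[0,0,-0.15],[0,0,-0.15],[0,0,-0.15],[0,0,-0.14],[-0.102,0.106,0],[-0.102,0.106,0],[-0.102,0.106,0],[-0.102,0.106,0],[-0.102,0.106,0]],"spin":[0,0,0,0,0,0,0,0,0,0]}'
python3 -m handwheel '{"travel":[[-0.0104,0.145,0],[-0.0104,0.145,0],[-0.0104,0.145,0],[-0.0104,0.145,0],[0,0,0],[0,0,0.1],[0,0,0.12],[0,0,0.12],[0,0,0.1],[0,0,0]],"spin":[0,0,0,0,0,0,0,0,0,0]}'
```

```text
clock: 6.25
position: [0.495, -0.0378, 0.2375]
orientation: [[0.997, 0.072, -0.001], [0.072, -0.997, 0.0], [-0.001, -0.0, -1.0]]
contact_force: [0.3, -1.1, -0.5]
grip_width: 0.0592
finger_force: 33.0
clock: 7.25
position: [0.4935, -0.2082, 0.1009]
orientation: [[0.997, 0.072, -0.009], [0.072, -0.997, 0.007], [-0.008, -0.007, -1.0]]
contact_force: [-0.5, 0.6, -2.3]
grip_width: 0.059
finger_force: 33.1
```

```bash
python3 -m handwheel '{"travel":[[0,0,0.03],[0,0,0.04],[0,0,0.04],[0,0,0.03],[0,0,0],[0,0,0],[0,0,0],[0,0,0],[0,0,0],[0,0,0]],"spin":[0,0,0,0,0,0,0,0,0,0]}'
python3 - <<'E'
from h import *
snap('wrist','w3'); c=snap('top','t3')
print(robot.get_obs()['position'],robot.get_obs()['contact_force'])
a=c['pixels'][130:270,310:500,::-1]; b=cv2.resize(a,None,fx=3,fy=3,interpolation=cv2.INTER_CUBIC)
w=cv2.imread('pics/w3.png')
o=np.zeros((420+0,570,3),np.uint8);o[:]=b
cv2.imwrite('pics/t3c.png',np.vstack([o[:,:,:]])); 
E
```

```text
clock: 8.25
position: [0.4972, -0.2116, 0.0637]
orientation: [[0.997, 0.072, 0.0], [0.072, -0.997, -0.0], [0.0, 0.0, -1.0]]
contact_force: [-1.0, -0.9, -0.8]
grip_width: 0.0589
finger_force: 33.1
[ 0.4971121 -0.2115482  0.0636162] [ 1.0833553  -0.55748713 -0.27283647]
```

View pics/t3c.png

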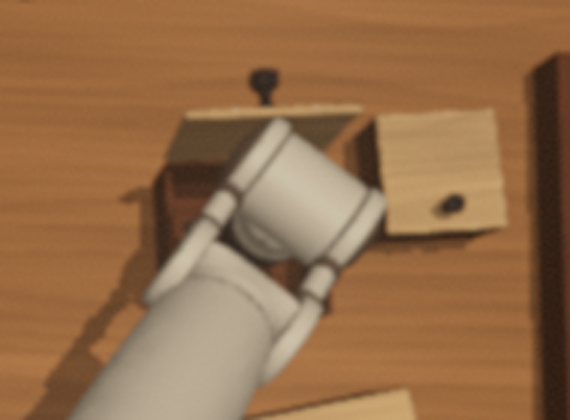

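The arm sits over the middle of the case (wrist at about (265,245) in the crop) and clear of the lid. Lowering gently.

```bash
python3 -m handwheel '{"travel":[[0,0,0.01],[0,0,0.01],[0,0,0.01],[0,0,0.01],[0,0,0],[0,0,0.005],[0,0,0],[0,0,0],[0,0,0],[0,0,0]],"spin":[0,0,0,0,0,0,0,0,0,0]}'; python3 -m handwheel '{"travel":[[0,0,0.004],[0,0,0],[0,0,0.003],[0,0,0],[0,0,0.003],[0,0,0],[0,0,0],[0,0,0],[0,0,0],[0,0,0]],"spin":[0,0,0,0,0,0,0,0,0,0]}'
```

```text
clock: 9.35
position: [0.4971, -0.2115, 0.0501]
orientation: [[0.997, 0.072, 0.0], [0.072, -0.997, -0.0], [0.0, 0.0, -1.0]]
contact_force: [-0.2, 0.5, -0.4]
grip_width: 0.0591
finger_force: 33.1
clock: 10.35
position: [0.4976, -0.2117, 0.0488]
orientation: [[0.997, 0.072, 0.0], [0.072, -0.997, -0.0], [0.0, 0.0, -1.0]]
contact_force: [-4.0, 2.8, 12.6]
grip_width: 0.0588
finger_force: 34.2
```

```bash
python3 -m handwheel '{"travel":[[0,0,0],[0,0,0],[0,0,0],[0,0,0],[0,0,0],[0,0,-0.05],[0,0,-0.14],[0,0,-0.15],[0,0,-0.15],[0,0,-0.14]],"spin":[0,0,0,0,0,0,0,0,0,0]}' 0.9
python3 -m handwheel '{"travel":[[0.022,-0.16,0],[0.022,-0.16,0],[0.022,-0.16,0],[0.022,-0.16,0],[0.022,-0.16,0],[0.022,-0.16,0],[0.022,-0.16,0],[0.022,-0.16,0],[0.022,-0.16,0],[0.022,-0.16,0]],"spin":[0,0,0,0,0,0,0,0,0,0]}' 1
python3 - <<'E'
from h import *
c=snap('top','t4'); s=snap('scene','s4');o=robot.get_obs();print(o['position'])
for c in(c,s):
    P,ok=cloud(c); I=c['pixels'].astype(int); b=ok&(I[...,2]>I[...,0]*1.4)&(I[...,2]>60)&(abs(P[...,0]-.497)<.08)&(abs(P[...,1]+.211)<.08)
    q=P[b]; print(len(q))
    if len(q)>5:
        print(q.min(0),q.max(0)); h=q[q[:,2]>.045]
        (cx,cy),r=cv2.minEnclosingCircle((h[:,:2]*1e4).astype(np.float32)); print('blue',cx/1e4,cy/1e4,r/1e4,np.percentile(h[:,2],95))
E
```

```text
clock: 11.35
position: [0.4967, -0.2108, 0.2377]
orientation: [[0.997, 0.072, -0.0], [0.072, -0.997, 0.001], [-0.0, -0.001, -1.0]]
contact_force: [0.9, -0.6, 0.2]
grip_width: 0.0811
finger_force: 0.0
clock: 12.35
position: [0.5275, 0.2743, 0.2354]
orientation: [[0.997, 0.072, -0.002], [0.072, -0.997, 0.0], [-0.002, -0.0, -1.0]]
contact_force: [0.0, 0.3, 0.2]
grip_width: 0.0854
finger_force: 0.0
[0.52680496 0.27743593 0.23505972]
283
[ 4.68962409e-01 -2.38696002e-01  1.54471367e-04] [ 0.52660291 -0.1805098   0.06618076]
blue 0.498036572265625 -0.210180126953125 0.029815084838867186 0.06506115178193674
46
[ 0.47259274 -0.28934983  0.03036104] [ 0.51590114 -0.22098031  0.06420058]
blue 0.494253173828125 -0.229187646484375 0.021671795654296874 0.06226007691946465
```

```bash
python3 -m handwheel '{"travel":[[0,0,0.12],[0,0,0.12],[0,0,0.12],[0,0,0.08],[0,0,0],[0,0,0],[0,0,0],[0,0,0],[0,0,0],[0,0,0]],"spin":[0,0,0,0,0,0,0,0,0,0]}' 1
```

```text
clock: 13.45
position: [0.5289, 0.2721, 0.1048]
orientation: [[0.997, 0.072, 0.001], [0.072, -0.997, 0.0], [0.001, -0.0, -1.0]]
contact_force: [-0.4, -1.4, 0.3]
grip_width: 0.0854
finger_force: 0.0
```

```bash
python3 -m handwheel '{"travel":[[0,0.0057,0.06],[0,0,0.06],[0,0,0.05],[0,0,0.025],[0,0,0.012],[0,0,0],[0,0,0],[0,0,0],[0,0,0],[0,0,0]],"spin":[0,0,0,0,0,0,0,0,0,0]}' 1
python3 -m handwheel '{"travel":[[0,0,0],[0,0,0],[0,0,0],[0,0,0],[0,0,0],[0,0,0],[0,0,0],[0,0,0],[0,0,0],[0,0,0]],"spin":[0,0,0,0,0,0,0,0,0,0]}' -1 30
```

```text
clock: 14.45
position: [0.5288, 0.2704, 0.0423]
orientation: [[0.997, 0.072, 0.001], [0.072, -0.997, 0.0], [0.001, -0.0, -1.0]]
contact_force: [0.1, 0.4, -0.8]
grip_width: 0.0853
finger_force: 0.0
clock: 15.45
position: [0.529, 0.2703, 0.0424]
orientation: [[0.997, 0.072, 0.001], [0.072, -0.997, 0.0], [0.001, -0.0, -1.0]]
contact_force: [-0.3, -0.5, 5.7]
grip_width: 0.0595
finger_force: 33.3
```

```bash
python3 -m handwheel '{"travel":[[0,0,-0.06],[0,0,-0.15],[0,0,-0.15],[0,0,-0.15],[0,0,-0.14],[-0.022,0.1594,0],[-0.022,0.1594,0],[-0.022,0.1594,0],[-0.022,0.1594,0],[-0.022,0.1594,0]],"spin":[0,0,0,0,0,0,0,0,0,0]}'
python3 -m handwheel '{"travel":[[-0.022,0.1594,0],[-0.022,0.1594,0],[-0.022,0.1594,0],[-0.022,0.1594,0],[-0.022,0.1594,0],[0,0,0.05],[0,0,0.12],[0,0,0.12],[0,0,0.1],[0,0,0.02]],"spin":[0,0,0,0,0,0,0,0,0,0]}'
python3 -m handwheel '{"travel":[[0,0,0],[0,0,0],[0,0,0],[0,0,0],[0,0,0],[0,0,0],[0,0,0],[0,0,0],[0,0,0],[0,0,0]],"spin":[0,0,0,0,0,0,0,0,0,0]}'
```

```text
clock: 16.45
position: [0.5117, 0.028, 0.2359]
orientation: [[0.997, 0.072, -0.002], [0.072, -0.997, 0.0], [-0.002, -0.001, -1.0]]
contact_force: [0.2, -0.2, 0.2]
grip_width: 0.0595
finger_force: 33.3
clock: 17.45
position: [0.4938, -0.2085, 0.1087]
orientation: [[0.997, 0.072, -0.008], [0.072, -0.997, 0.006], [-0.008, -0.007, -1.0]]
contact_force: [-0.7, 0.8, -1.2]
grip_width: 0.0592
finger_force: 33.4
clock: 18.45
position: [0.497, -0.2114, 0.1139]
orientation: [[0.997, 0.072, -0.0], [0.072, -0.997, 0.0], [-0.0, -0.0, -1.0]]
contact_force: [-0.6, 0.1, -1.6]
grip_width: 0.0595
finger_force: 33.4
```

```bash
python3 -m handwheel '{"travel":[[0.001,0,0.02],[0,0,0.02],[0,0,0.02],[0,0,0.02],[0,0,0.02],[0,0,0.01],[0,0,0.01],[0,0,0],[0,0,0],[0,0,0]],"spin":[0,0,0,0,0,0,0,0,0,0]}'
python3 -m handwheel '{"travel":[[0,0,0.005],[0,0,0.005],[0,0,0.005],[0,0,0.002],[0,0,0],[0,0,0],[0,0,0],[0,0,0],[0,0,0],[0,0,0]],"spin":[0,0,0,0,0,0,0,0,0,0]}'
```

```text
clock: 19.45
position: [0.4976, -0.2115, 0.0782]
orientation: [[0.997, 0.072, 0.001], [0.072, -0.997, -0.0], [0.0, 0.0, -1.0]]
contact_force: [0.1, -0.6, -0.9]
grip_width: 0.0596
finger_force: 33.4
clock: 20.45
position: [0.4974, -0.2114, 0.0729]
orientation: [[0.997, 0.072, 0.0], [0.072, -0.997, -0.0], [0.0, 0.0, -1.0]]
contact_force: [-0.0, -0.5, -0.5]
grip_width: 0.0596
finger_force: 33.4
```

```bash
python3 -m handwheel '{"travel":[[0,0,0.004],[0,0,0],[0,0,0.004],[0,0,0],[0,0,0.003],[0,0,0],[0,0,0],[0,0,0],[0,0,0],[0,0,0]],"spin":[0,0,0,0,0,0,0,0,0,0]}'
```

```text
clock: 21.45
position: [0.4977, -0.2114, 0.0704]
orientation: [[0.997, 0.072, 0.0], [0.072, -0.997, -0.0], [0.0, 0.0, -1.0]]
contact_force: [-1.8, 1.9, 6.0]
grip_width: 0.0597
finger_force: 34.0
```

```bash
python3 -m handwheel '{"travel":[[0,0,0.003],[0,0,0],[0,0,0],[0,0,0],[0,0,0],[0,0,0],[0,0,0],[0,0,0],[0,0,0],[0,0,0]],"spin":[0,0,0,0,0,0,0,0,0,0]}'
python3 -m handwheel '{"travel":[[0,0,0],[0,0,0],[0,0,0],[0,0,0],[0,0,0],[0,0,-0.05],[0,0,-0.12],[0,0,-0.15],[0,0,-0.14],[0,0,-0.1]],"spin":[0,0,0,0,0,0,0,0,0,0]}' 0.9
python3 -m handwheel '{"travel":[[0.0064,-0.156,0],[0.0064,-0.156,0],[0.0064,-0.156,0],[0.0064,-0.156,0],[0.0064,-0.156,0],[0.0064,-0.156,0],[0,0,0.1],[0,0,0.12],[0,0,0.12],[0,0,0.1]],"spin":[0,0,0,0,0,0,0,0,0,0]}' 1
python3 -m handwheel '{"travel":[[0,0,0],[0,0,0],[0,0,0],[0,0,0],[0,0,0],[0,0,0],[0,0,0],[0,0,0],[0,0,0],[0,0,0]],"spin":[0,0,0,0,0,0,0,0,0,0]}'
python3 - <<'E'
from h import *
c=snap('top','t5');o=robot.get_obs();print(o['position'])
P,ok=cloud(c); m=ok&(abs(P[...,0]-.497)<.06)&(abs(P[...,1]+.211)<.06)&(P[...,2]>.06)&(P[...,2]<.11)
q=P[m]; h=q[q[:,2]>.072]
(cx,cy),r=cv2.minEnclosingCircle((h[:,:2]*1e4).astype(np.float32)); print('white',cx/1e4,cy/1e4,r/1e4,np.percentile(h[:,2],[50,95]),len(h))
E
```

```text
clock: 22.45
position: [0.498, -0.2115, 0.0703]
orientation: [[0.997, 0.072, 0.001], [0.072, -0.997, -0.0], [0.001, 0.0, -1.0]]
contact_force: [-3.1, 3.4, 10.9]
grip_width: 0.0594
finger_force: 34.5
clock: 23.45
position: [0.4982, -0.212, 0.2414]
orientation: [[0.997, 0.072, 0.004], [0.072, -0.997, -0.003], [0.004, 0.003, -1.0]]
contact_force: [0.8, -0.2, 0.5]
grip_width: 0.0812
finger_force: 0.0
clock: 24.45
position: [0.4884, 0.0698, 0.104]
orientation: [[0.997, 0.072, 0.0], [0.072, -0.997, -0.0], [0.0, 0.0, -1.0]]
contact_force: [-1.0, -0.1, -0.7]
grip_width: 0.0854
finger_force: 0.0
clock: 25.45
position: [0.4886, 0.0695, 0.1045]
orientation: [[0.997, 0.072, -0.0], [0.072, -0.997, -0.0], [-0.0, -0.0, -1.0]]
contact_force: [-0.0, 0.4, 0.3]
grip_width: 0.0856
finger_force: 0.0
[0.48865328 0.06952966 0.10454484]
white 0.497388623046875 -0.210779248046875 0.031055654907226563 [0.08025124 0.08607092] 66
```

```bash
python3 -m handwheel '{"travel":[[0,-0.001,0.06],[0,0,0.06],[0,0,0.05],[0,0,0.025],[0,0,0.011],[0,0,0],[0,0,0],[0,0,0],[0,0,0],[0,0,0]],"spin":[0,0,0,0,0,0,0,0,0,0]}' 1
python3 -m handwheel '{"travel":[[0,0,0],[0,0,0],[0,0,0],[0,0,0],[0,0,0],[0,0,0],[0,0,0],[0,0,0],[0,0,0],[0,0,0]],"spin":[0,0,0,0,0,0,0,0,0,0]}' -1 30
```

```text
clock: 26.5
position: [0.4889, 0.0698, 0.0431]
orientation: [[0.997, 0.072, 0.001], [0.072, -0.997, -0.0], [0.001, 0.0, -1.0]]
contact_force: [-0.4, 0.3, -0.5]
grip_width: 0.0852
finger_force: 0.0
clock: 27.5
position: [0.489, 0.0698, 0.0433]
orientation: [[0.997, 0.072, 0.001], [0.072, -0.997, 0.0], [0.001, -0.0, -1.0]]
contact_force: [-1.8, 0.7, 5.7]
grip_width: 0.0596
finger_force: 32.2
```

```bash
python3 -m handwheel '{"travel":[[0,0,-0.06],[0,0,-0.15],[0,0,-0.15],[0,0,-0.15],[0,0,-0.14],[-0.0065,0.156,0],[-0.0065,0.156,0],[-0.0065,0.156,0],[-0.0065,0.156,0],[-0.0065,0.156,0]],"spin":[0,0,0,0,0,0,0,0,0,0]}'
python3 -m handwheel '{"travel":[[-0.0065,0.156,0],[0,0,0],[0,0,0.05],[0,0,0.12],[0,0,0.12],[0,0,0.05],[0,0,0],[0,0,0],[0,0,0],[0,0,0]],"spin":[0,0,0,0,0,0,0,0,0,0]}'
python3 -m handwheel '{"travel":[[0,0,0],[0,0,0],[0,0,0],[0,0,0],[0,0,0],[0,0,0],[0,0,0],[0,0,0],[0,0,0],[0,0,0]],"spin":[0,0,0,0,0,0,0,0,0,0]}'
```

```text
clock: 28.5
position: [0.4953, -0.166, 0.2374]
orientation: [[0.997, 0.072, -0.0], [0.072, -0.997, 0.0], [-0.0, -0.0, -1.0]]
contact_force: [0.9, -0.2, -0.8]
grip_width: 0.0594
finger_force: 33.0
clock: 29.5
position: [0.4983, -0.2117, 0.1377]
orientation: [[0.997, 0.072, 0.003], [0.072, -0.997, -0.002], [0.003, 0.002, -1.0]]
contact_force: [0.4, 0.3, -0.8]
grip_width: 0.0597
finger_force: 33.1
clock: 30.5
position: [0.4971, -0.2111, 0.1358]
orientation: [[0.997, 0.072, 0.0], [0.072, -0.997, -0.0], [0.0, 0.0, -1.0]]
contact_force: [-0.3, 0.8, -0.3]
grip_width: 0.0595
finger_force: 33.1
```

```bash
python3 -m handwheel '{"travel":[[0.001,0.001,0.02],[0,0,0.02],[0,0,0.02],[0,0,0.02],[0,0,0.02],[0,0,0.015],[0,0,0.01],[0,0,0],[0,0,0],[0,0,0]],"spin":[0,0,0,0,0,0,0,0,0,0]}'
python3 -m handwheel '{"travel":[[0,0,0.004],[0,0,0],[0,0,0.004],[0,0,0],[0,0,0.004],[0,0,0],[0,0,0.002],[0,0,0],[0,0,0],[0,0,0]],"spin":[0,0,0,0,0,0,0,0,0,0]}'
```

```text
clock: 31.5
position: [0.4977, -0.2116, 0.0987]
orientation: [[0.997, 0.072, 0.001], [0.072, -0.997, -0.0], [0.001, 0.0, -1.0]]
contact_force: [0.3, 0.2, -0.7]
grip_width: 0.0591
finger_force: 33.1
clock: 32.5
position: [0.4975, -0.2114, 0.0941]
orientation: [[0.997, 0.072, 0.0], [0.072, -0.997, 0.0], [0.0, -0.0, -1.0]]
contact_force: [-0.2, 0.1, -1.6]
grip_width: 0.0592
finger_force: 33.1
```

```bash
python3 -m handwheel '{"travel":[[0,0,0.003],[0,0,0],[0,0,0.003],[0,0,0],[0,0,0.002],[0,0,0],[0,0,0.002],[0,0,0],[0,0,0],[0,0,0]],"spin":[0,0,0,0,0,0,0,0,0,0]}'
```

```text
clock: 33.5
position: [0.4984, -0.2114, 0.0932]
orientation: [[0.997, 0.072, 0.001], [0.072, -0.997, -0.0], [0.001, 0.0, -1.0]]
contact_force: [-3.0, 4.1, 13.5]
grip_width: 0.0595
finger_force: 34.1
```

```bash
python3 -m handwheel '{"travel":[[0,0,0],[0,0,0],[0,0,0],[0,0,0],[0,0,-0.05],[0,0,-0.14],[0,0,-0.15],[0,0,-0.15],[0,0,-0.15],[0,0,-0.12]],"spin":[0,0,0,0,0,0,0,0,0,0]}' 0.9
python3 -m handwheel '{"travel":[[-0.03,-0.12,0],[-0.03,-0.12,0],[-0.03,-0.12,0],[-0.03,-0.12,0],[0,0,0],[0,0,0],[0,0,0],[0,0,0],[0,0,0],[0,0,0]],"spin":[0,0,0,0,0,0,0,0,0,0]}' -1 30
python3 - <<'E'
from h import *
c=snap('top','t6');o=robot.get_obs();print(o['position'],o['grip_width'])
P,ok=cloud(c); m=ok&(abs(P[...,0]-.497)<.045)&(abs(P[...,1]+.211)<.045)&(P[...,2]>.09)&(P[...,2]<.13)
h=P[m]
(cx,cy),r=cv2.minEnclosingCircle((h[:,:2]*1e4).astype(np.float32)); print('red',cx/1e4,cy/1e4,r/1e4,np.percentile(h[:,2],[50,95,99]),len(h))
a=c['pixels'][130:270,310:500,::-1]; b=cv2.resize(a,None,fx=3,fy=3,interpolation=cv2.INTER_CUBIC); cv2.imwrite('pics/t6c.png',b)
q=P[ok&(P[...,0]>.54)&(P[...,0]<.7)&(abs(P[...,1]+.205)<.07)&(P[...,2]>.26)&(P[...,2]<.29)];print('lid top',q.mean(0),q.min(0),q.max(0))
q=P[ok&(P[...,0]>.605)&(P[...,0]<.7)&(abs(P[...,1]+.205)<.07)&(P[...,2]>.2)&(P[...,2]<.29)];print('knob',q.mean(0),q.min(0),q.max(0))
E
```

```text
clock: 34.5
position: [0.4977, -0.2116, 0.3236]
orientation: [[0.997, 0.072, 0.003], [0.072, -0.997, -0.003], [0.003, 0.003, -1.0]]
contact_force: [-0.2, -0.4, -0.4]
grip_width: 0.0815
finger_force: 0.0
clock: 35.5
position: [0.4513, -0.0708, 0.319]
orientation: [[0.997, 0.071, -0.0], [0.071, -0.997, 0.0], [-0.0, -0.0, -1.0]]
contact_force: [0.3, 0.3, 1.1]
grip_width: -0.0002
finger_force: 0.0
[ 0.45127107 -0.07075271  0.31895892] -0.0002349785347939432
red 0.48931962890625 -0.230739013671875 0.02028709411621094 [0.09917517 0.10507639 0.10548952] 22
lid top [ 0.58936148 -0.20435455  0.26922161] [ 0.58033167 -0.27351032  0.26027833] [ 0.597773   -0.13527293  0.27850332]
knob [ 0.62281897 -0.20202487  0.24693058] [ 0.60617811 -0.21620499  0.23436302] [ 0.63596491 -0.18909942  0.25589105]
```

View pics/t6c.png

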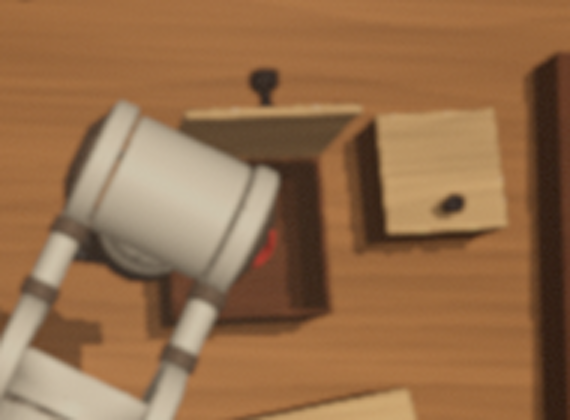

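Red nests at the expected spot (visible at (265,245)). The lid stands nearly vertical with the knob at (263,80). I'll take the shut fingers behind the lid, 48 mm to the left of the knob.

```bash
python3 -m handwheel '{"travel":[[0.114,0.064,0],[0.114,0.064,0],[0.114,0.064,0],[0.114,0.064,0],[0.114,0.064,0],[0,0,0],[0,0,0],[0,0,0],[0,0,0],[0,0,0]],"spin":[0,0,0,0,0,0,0,0,0,0]}'
python3 -m handwheel '{"travel":[[0,0,0.05],[0,0,0.1],[0,0,0.1],[0,0,0.053],[0,0,0],[0,0,0],[0,0,0],[0,0,0],[0,0,0],[0,0,0]],"spin":[0,0,0,0,0,0,0,0,0,0]}'
python3 - <<'E'
from h import *
snap('scene','s7'); a=cv2.imread('pics/s7.png')[60:230,150:400]; cv2.imwrite('pics/s7c.png',cv2.resize(a,None,fx=3,fy=3,interpolation=cv2.INTER_CUBIC))
p=robot.get_obs()['position']-np.array([.5768,-.2058,.112]); print('u',p[0]*.9974+p[1]*.0719,'v',-p[0]*.0719+p[1]*.9974,'ztip',p[2]+.112-.011)
E
```

```text
clock: 36.55
position: [0.6282, -0.1534, 0.3202]
orientation: [[0.997, 0.072, 0.001], [0.072, -0.997, -0.001], [0.001, 0.001, -1.0]]
contact_force: [0.8, 0.4, 0.3]
grip_width: 0.0002
finger_force: 0.0
clock: 37.55
position: [0.6289, -0.1539, 0.2288]
orientation: [[0.997, 0.072, 0.001], [0.072, -0.997, -0.0], [0.001, 0.0, -1.0]]
contact_force: [-0.6, -0.1, -0.2]
grip_width: -0.0
finger_force: 0.0
u 0.0556654598427901 v 0.048030171950085805 ztip 0.2176542679607679
```

View pics/s7c.png

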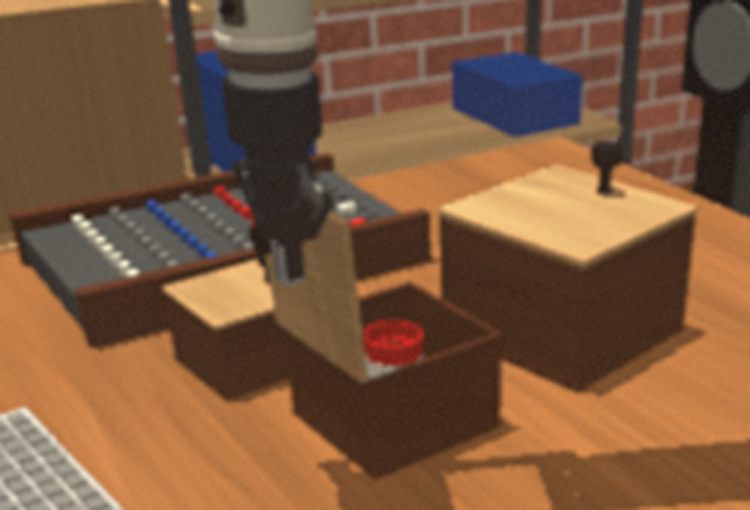

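```bash
python3 -m handwheel '{"travel":[[-0.042,0,0.001],[-0.042,0,0.001],[-0.042,0,0.001],[-0.042,0,0.001],[-0.042,0,0.001],[-0.0435,0,0.0143],[-0.0435,0,0.0143],[-0.038,0,0.025],[-0.038,0,0.025],[0,0,0]],"spin":[0,0,0,0,0,0,0,0,0,0]}'
python3 -m handwheel '{"travel":[[-0.0205,0,0.023],[-0.0205,0,0.023],[-0.0205,0,0.023],[-0.014,0,0.0272],[-0.014,0,0.0272],[-0.014,0,0.0272],[0,0,0],[0,0,0],[0,0,0],[0,0,0]],"spin":[0,0,0,0,0,0,0,0,0,0]}'
python3 - <<'E'
from h import *
c=snap('scene','s8'); a=cv2.imread('pics/s8.png')[60:230,150:400]; cv2.imwrite('pics/s8c.png',cv2.resize(a,None,fx=3,fy=3,interpolation=cv2.INTER_CUBIC))
p=robot.get_obs()['position']-np.array([.5768,-.2058,.112]); print('u',p[0]*.9974+p[1]*.0719,'v',-p[0]*.0719+p[1]*.9974,'ztip',p[2]+.112-.011)
E
```

```text
clock: 38.6
position: [0.5158, -0.1616, 0.2023]
orientation: [[0.997, 0.071, -0.002], [0.071, -0.997, 0.001], [-0.002, -0.001, -1.0]]
contact_force: [0.1, 1.0, 0.2]
grip_width: -0.0001
finger_force: 0.0
clock: 39.6
position: [0.4864, -0.1642, 0.1583]
orientation: [[0.997, 0.072, 0.001], [0.072, -0.997, -0.0], [0.001, 0.0, -1.0]]
contact_force: [-0.4, 0.8, -0.8]
grip_width: 0.0
finger_force: 0.0
u -0.08718756602475351 v 0.04802004210365839 ztip 0.14727008424863472
```

View pics/s8c.png

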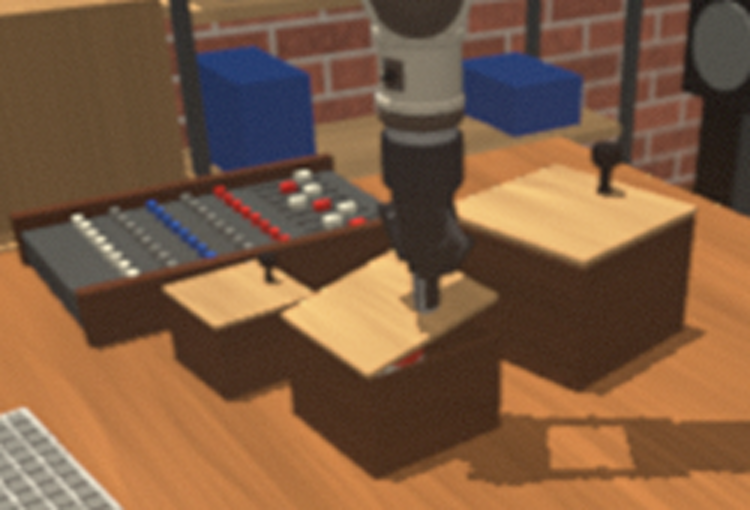

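The lid is most of the way down, with a small gap still showing at (400,360). Pressing on.

```bash
python3 -m handwheel '{"travel":[[-0.006,0,0.025],[-0.006,0,0.025],[-0.006,0,0.02],[0,0,0.015],[0,0,0.008],[0,0,0.004],[0,0,0],[0,0,0],[0,0,0],[0,0,0]],"spin":[0,0,0,0,0,0,0,0,0,0]}'
```

```text
clock: 40.65
position: [0.48, -0.1643, 0.1312]
orientation: [[0.997, 0.072, -0.003], [0.072, -0.997, 0.001], [-0.003, -0.001, -1.0]]
contact_force: [-11.4, 5.4, 23.5]
grip_width: -0.0001
finger_force: 11.2
```

```bash
python3 -m handwheel '{"travel":[[0,0,-0.03],[0,0,-0.12],[0,0,-0.15],[0,0,-0.15],[-0.05,-0.15,0],[-0.05,-0.15,0],[-0.05,-0.15,0],[-0.05,-0.15,0],[-0.05,-0.15,0],[0,0,0]],"spin":[0,0,0,0,0,0,0,0,0,0]}'
python3 - <<'E'
from h import *
T=snap('top','t9');S=snap('scene','s9'); cv2.imwrite('pics/s9c.png',cv2.resize(S['pixels'][60:400,90:540,::-1],None,fx=1.7,fy=1.7))
for c in(T,S):
    P,ok=cloud(c); p=P[ok]-np.array([.497,-.2115,0]); u=p[:,0]*.9974+p[:,1]*.0719; v=-p[:,0]*.0719+p[:,1]*.9974; z=p[:,2]
    for a,b in((-.075,-.03),(-.03,.02),(.02,.075)):
        m=(u>a)&(u<b)&(abs(v)<.07)&(z>.1)&(z<.135); print((a,b),np.median(z[m]).round(4),m.sum())
E
```

```text
clock: 41.65
position: [0.3878, 0.0586, 0.2635]
orientation: [[0.997, 0.078, -0.0], [0.078, -0.997, 0.002], [-0.0, -0.002, -1.0]]
contact_force: [-0.0, -0.0, 0.2]
grip_width: -0.0003
finger_force: 0.0
(-0.075, -0.03) 0.1192 626
(-0.03, 0.02) 0.1191 765
(0.02, 0.075) 0.1193 838
(-0.075, -0.03) 0.1222 274
(-0.03, 0.02) 0.122 339
(0.02, 0.075) 0.122 408
```

View pics/s9c.png

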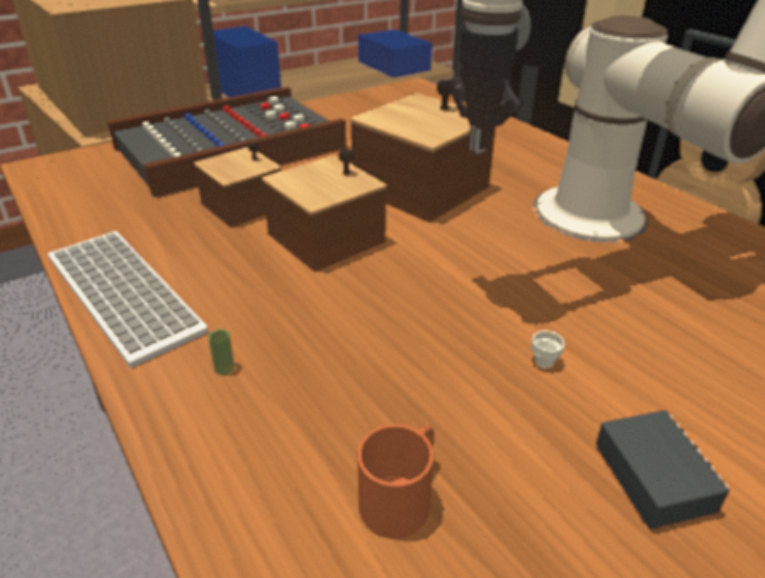

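The lid is level and shut at (325,185). The mug, slide and preamp have not moved, and the arm is clear.

```bash
python3 -c "
from workcell import robot
print(robot.sign_off())"
```

```text
the job is handed in; nothing more can be done
None
```

The blue, white and red pots are stacked upright in the middle-sized case, its lid is shut flat, the mug, preamp and slide were not disturbed, and the job was handed in at about 42 s.

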